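# Balance the centrifuge and start it

### The arm

A 6-joint arm with a two-finger parallel gripper is mounted at the origin on a cart in front of the work surface, level with it; the furniture and walls round the work are solid. World frame = base frame: x ahead of the robot, y to its left, z up, the work surface at z = 0. Lengths are in m, angles in rad, forces in N, time in s.
With the tool pointing down it reaches from about 0.35 to 0.975 m from the base axis. Payload 4.9 kg.
Tool frame: the origin (TCP) lies at the very end of the fingers, on their centre line; the grasp point (between the pads) lies 19 mm behind it (ctrl.grip_point_offset is the distance from the TCP to the grasp point, in m); z points along the fingers, y is the line along which they close (so a half turn about z gives the same grasp; the last joint's range is limited). The gripper opens to 85 mm and grips with 20 to 120 N. Pads are 22 mm wide; open, the fingers measure 114 mm over their backs; the gripper's body (76 mm by 85 mm) begins 54 mm behind the grasp point. The pads swing forward as they close: fully open they stand 13 mm farther back than shut.
Start: joints at [0.984, 0.053, 1.613, -0, 1.476, -0.119], TCP at [0.282, 0.558, 0.231] pointing down, gripper open.
Joint ranges: [-3.01, 3.01], [-1.01, 2.22], [0.06, 2.58], [-1.02, 4.17], [0.09, 2.62], [-3.14, 3.14]. Speed limits (rad/s): [2.57, 2.57, 3.14, 3.14, 3.14, 3.14].

### API

Orientations are given as a rotation vector (axis times angle).
In Python, from station import ctrl gives the robot as it stands.
- The arm moves only by the tool send_rows, never from a script. Its argument "rows" is a list of rows, each a list of 3 entries, a list of its own where there are three numbers: the finger opening in cm, from 0 to 8.54, then the shift along the tool's x, y, z in cm, then the turn about the tool's z in degrees. A call has 1 to 10 rows; each row shifts and turns the commanded pose from where the row before left it, along the tool's axes as they then stand; what a row does not reach is not made up. A row lasts 1/8 s, in which the tool goes at most 62.5 mm and 10.7 degrees, less where a joint would pass 70% of its speed; a pose out of reach is approached as far as the arm can. A call with a gripper value outside its range is refused whole. The fingers move at their own pace and stop on an object; "newtons" is the grip in N (left out, the last holds). Time passes only in rows, so rows that do not move let the fingers close. It gives the time, the measured TCP pose, the force, the opening and the grip force at its end, in the units of the state.
- ctrl.get_obs(): the state, without advancing time (a new reading comes with each control period).
- ctrl.get_image(name): name is "side" or "top" or "wrist"; returns a dict with "frame" (480x640x3 uint8, red, green, blue), "range_z" (480x640 float32, m along the optical axis (not along the pixel's ray), 0 where there is no reading), "fx", "fy", "cx", "cy" (pixels), "k1" (the pictures are not rectified: a ray, as slopes to the right and down, at radius r is drawn at 1 + k1 r^2 times it, then the intrinsics apply), "cam_to_world" (4x4, takes a point from camera to world coordinates). Camera axes: x right, y down, z forward; pixel columns grow to the right and rows downward; lengths in m; the calibration is good to about 2 mm. A picture is of the moment at which its call begins.
- ctrl.finish_job(): hands the job in; it is judged then, once.
The state is a dict: "t": time; "q": joint angles; "dq": joint speeds; "effort": joint torques, N m; "tool_pos": TCP position; "tool_rot": TCP orientation; "contact_force": force on the tool from outside, world axes, zero at the start; "wrist_torque": the same for the moment, N m; "opening": finger opening in m; "grip_force": force on a finger pad.
Only numpy, scipy, OpenCV 4.12 (cv2) and the standard library are available. Lean on these libraries where they do the work, as an engineer would, in place of code of your own. Each camera call takes 0.05 s, during which the arm holds its last target. There are 200 camera calls.

### The job

One capped tube is already standing in the centrifuge. Balance it: take the tube with the same colour of cap from the rack, lower it all the way into the bucket directly opposite before letting go, and leave the other two tubes in the rack. Then close the lid fully and press the green start button once the lid is shut.

Things in the scene. Friction and masses are not known exactly. Their poses are not given: they have to be found in the camera images.
- red_a_mid (a point): glass test tube, red cap, white label below it, pink content (the fuller kind); upright, 132 mm tall, 24 g. This point is on its axis half-way up: tip 66 mm below, cap top 66 mm above; the cap (22 mm wide) covers 43 to 66 mm above it, the glass is 16 to 18 mm wide. At the start any one of the four stands in the centrifuge, three in the rack
- red_b_mid (a point): glass test tube, red cap, white label below it, pink content (the fuller kind); upright, 132 mm tall, 24 g. This point is on its axis half-way up: tip 66 mm below, cap top 66 mm above; the cap (22 mm wide) covers 43 to 66 mm above it, the glass is 16 to 18 mm wide. At the start any one of the four stands in the centrifuge, three in the rack
- blue_a_mid (a point): glass test tube, blue cap, white label below it, pale blue content (the emptier kind); upright, 132 mm tall, 24 g. This point is on its axis half-way up: tip 66 mm below, cap top 66 mm above; the cap (22 mm wide) covers 43 to 66 mm above it, the glass is 16 to 18 mm wide. At the start any one of the four stands in the centrifuge, three in the rack
- blue_b_mid (a point): glass test tube, blue cap, white label below it, pale blue content (the emptier kind); upright, 132 mm tall, 24 g. This point is on its axis half-way up: tip 66 mm below, cap top 66 mm above; the cap (22 mm wide) covers 43 to 66 mm above it, the glass is 16 to 18 mm wide. At the start any one of the four stands in the centrifuge, three in the rack
- red_a: the same tube, origin at its tip (bottom end), z up along the tube
- red_b: the same tube, origin at its tip (bottom end), z up along the tube
- blue_a: the same tube, origin at its tip (bottom end), z up along the tube
- blue_b: the same tube, origin at its tip (bottom end), z up along the tube
- rotor_axis (a point): point on the upright axis of the centrifuge's rotor, 78 mm above the bench. Four upright steel buckets stand round it, 90 degrees apart, centres 48 mm from it; the cross is found at varying angles and does not turn. The bucket opposite the tube already there is that tube's position mirrored in this axis. The hub reaches up to 96 mm
- rotor: the rotor, fixed; origin on its axis at bench level. Its buckets: rim 78 mm above the bench, 24 mm wide inside, floor 10 mm above the bench: a tube fully down has its half-way point 76 mm and its cap's top 142 mm up, 28 mm above the rim of the bowl
- rack: wooden test tube rack, 56 x 196 x 80 mm, fixed; origin under its middle, y along its length. The tubes stand in one row along y, at -70, -14 and 42 mm; their tips rest 10 mm above the bench and they rise 62 mm above the rack: pinch them across its x
- centrifuge: bench centrifuge, fixed: white round drum, 256 mm across; its bowl is 206 mm wide inside, with the rim 114 mm above the bench; control pod at the left. Origin on the rotor axis at bench level, x toward the lid's hinge at the back, y to the pod
- lid (a joint): angle of the clear round lid, rad: 0 shut flat on the bowl's rim, 1.57 upright at the back; found at 1.54 to 1.66 (its lip then 0.37 m above the bench), stop at 1.72. Friction (0.4 N m) holds it at any angle; a push of 1 to 4 N near its front edge moves it
- lid_hinge (a point): middle of the lid's hinge line, a level line along the centrifuge's y, 125 mm behind the rotor axis and 114 mm above the bench
- lid_front (a point): point on the lid's flat outer face (up when shut, away from the operator when open), in the middle of its width near the front edge: 210 mm from the hinge line along the lid, 41 mm to the outer side. z is that face's outward normal, -x runs from hinge to front. The flat face ends 13 mm beyond this point; at the rim a dark grip lip reaches 48 mm beyond it
- start (a joint): green push button: 0 up, 0.006 m fully down, springs back; 5 N presses it fully down. It counts as pressed from 0.004 m
- start_top (a point): top of the green start button, 28 mm across, pressed straight down; on top of the control pod
- flask: conical flask, 65 mm wide, 107 mm tall, standing at the left: a bystander; origin under its middle
- bung: black rubber bung, 31 mm wide, 26 mm tall, behind the rack: a bystander; origin under its middle

How it is judged:
On the way, in this order (a step that is already met when the one before it is completed fails the run):
1. two tubes with the same cap colour stand fully down in opposite buckets of the rotor, let go (((horizontal distance between each of red_a_mid, red_b_mid and rotor_axis below 0.056 m and height (world z) of each of red_a_mid, red_b_mid below 0.084 m and angle between each of red_a_mid, red_b_mid's own z axis and vertical below 0.15 rad and horizontal distance between red_a_mid and red_b_mid above 0.085 m and contact force between the fingers and red_a below 0.05 N and contact force between the fingers and red_b below 0.05 N) or (horizontal distance between each of blue_a_mid, blue_b_mid and rotor_axis below 0.056 m and height (world z) of each of blue_a_mid, blue_b_mid below 0.084 m and angle between each of blue_a_mid, blue_b_mid's own z axis and vertical below 0.15 rad and horizontal distance between blue_a_mid and blue_b_mid above 0.085 m and contact force between the fingers and blue_a below 0.05 N and contact force between the fingers and blue_b below 0.05 N))), for 0.2 s.
2. the lid is shut (value of joint lid below 0.03 rad), for 0.2 s.
3. the start button is pressed (value of joint start above 0.004 m), for 0.05 s.
At the end, for the whole second after the job is handed in: Two tubes with caps of one colour rest upright (0.15 rad) and fully down (half-way point under 84 mm) in opposite buckets (over 85 mm apart); the other two are within 15 mm of where they stood; the lid is shut (under 0.03 rad); the start button has been pressed and is up again (((horizontal distance between each of red_a_mid, red_b_mid and rotor_axis below 0.056 m and height (world z) of each of red_a_mid, red_b_mid below 0.084 m and angle between each of red_a_mid, red_b_mid's own z axis and vertical below 0.15 rad and horizontal distance between red_a_mid and red_b_mid above 0.085 m and distance of each of blue_a_mid, blue_b_mid from where it was at the start of the episode below 0.015 m and linear speed of each of red_a, red_b below 0.02 m/s) or (horizontal distance between each of blue_a_mid, blue_b_mid and rotor_axis below 0.056 m and height (world z) of each of blue_a_mid, blue_b_mid below 0.084 m and angle between each of blue_a_mid, blue_b_mid's own z axis and vertical below 0.15 rad and horizontal distance between blue_a_mid and blue_b_mid above 0.085 m and distance of each of red_a_mid, red_b_mid from where it was at the start of the episode below 0.015 m and linear speed of each of blue_a, blue_b below 0.02 m/s)) and value of joint lid below 0.03 rad and value of joint start below 0.002 m); the robot touches nothing.
It fails at once if the start button is pressed while the lid is not shut (value of joint start above 0.003 m and value of joint lid above 0.05 rad).
It fails at once if a glass tube is dropped (falls faster than 0.7 m/s out of the fingers) ((linear speed of red_a above 0.7 m/s and contact force between the fingers and red_a below 0.05 N) or (linear speed of red_b above 0.7 m/s and contact force between the fingers and red_b below 0.05 N) or (linear speed of blue_a above 0.7 m/s and contact force between the fingers and blue_a below 0.05 N) or (linear speed of blue_b above 0.7 m/s and contact force between the fingers and blue_b below 0.05 N)).
It fails at once if the flask or the bung is knocked away (more than 40 mm) (distance of any of flask, bung from where it was at the start of the episode above 0.04 m).
It also fails if it takes over 54 s, if anything falls off the work surface, if the arm or the gripper's body presses on something with over 40 N, if the wrist force passes 120 N, or if a joint passes its speed limit or range.

## Working session

There is one attempt and no reset: what is moved stays moved. The work goes in short steps, Python scripts to look and compute and a tool call to move; the robot and the scene stay as the last step left them, time stands still between calls to the robot, and variables do not carry over. Pictures are saved under pics/ and viewed, at most 10 in all, crops included, and the job is handed in when it is done.

Besides the shell and the picture viewer there is one more tool, called after ">>>" as a command line: name --argument value ..., lists and objects as JSON in quotes. send_rows: Moves the arm, as the interface text tells. Its arguments: {"type":"object","properties":{"rows":{"type":"array","items":{"type":"array"}},"newtons":{"type":"number"}},"required":["rows"]}

```bash
mkdir -p pics; ls
cat > h.py <<'E'
import numpy as np, cv2
from station import ctrl
def grab(n):
    d=ctrl.get_image(n); np.savez('%s.npz'%n,**d); return d
def load(n): return dict(np.load('%s.npz'%n))
def ray(d,u,v):
    K=np.array([[d['fx'],0,d['cx']],[0,d['fy'],d['cy']],[0,0,1]],float)
    x=(u-d['cx'])/d['fx'];y=(v-d['cy'])/d['fy'];a,b=x,y
    for _ in range(20):
        s=1+d['k1']*(a*a+b*b);a,b=x/s,y/s
    return a,b
def pt(d,u,v,z=None):
    a,b=ray(d,u,v);z=d['range_z'][int(round(v)),int(round(u))] if z is None else z
    return (d['cam_to_world']@[a*z,b*z,z,1])[:3]
def plane(d,u,v,h):
    a,b=ray(d,u,v);T=d['cam_to_world'];r=T[:3,:3]@[a,b,1];o=T[:3,3]
    return o+r*(h-o[2])/r[2]
def cloud(d):
    V,U=np.mgrid[0:480,0:640].astype(float);a,b=ray(d,U,V);z=d['range_z']
    P=np.stack([a*z,b*z,z],-1)@d['cam_to_world'][:3,:3].T+d['cam_to_world'][:3,3]
    P[z==0]=np.nan
    return P
E
python3 - <<'E'
from h import *
for n in ['top','side']:
    d=grab(n);cv2.imwrite('pics/%s0.png'%n,d['frame'][...,::-1]);print(n,d['cam_to_world'].round(3).tolist(),d['fx'],d['k1'])
print(ctrl.get_obs())
E
```

```text
pics
top [[0.025, -0.998, 0.052, 0.412], [-1.0, -0.025, -0.006, 0.106], [0.008, -0.051, -0.999, 1.651], [0.0, 0.0, 0.0, 1.0]] 565.573061378871 -0.08568123196175409
side [[-0.998, 0.051, -0.042, 0.574], [0.065, 0.624, -0.778, 0.961], [-0.013, -0.779, -0.626, 0.798], [0.0, 0.0, 0.0, 1.0]] 491.6024621297409 0.03663358385835345
{'t': 0.1, 'q': array([ 9.84017503e-01,  5.33269464e-02,  1.61413608e+00, -2.22684153e-05,
        1.47601024e+00, -1.19013031e-01]), 'dq': array([ 0.0009007 , -0.00196121, -0.00355843, -0.00046483, -0.00170309,
       -0.00171761]), 'effort': array([ 1.09610017e-03, -3.94903851e+01, -3.71362174e+01, -9.45164032e-06,
        3.98937904e-03,  1.74031200e-06]), 'tool_pos': array([0.28150935, 0.55738659, 0.23017589]), 'tool_rot': array([-7.27934981e-01, -3.05544670e+00,  2.78349231e-03]), 'contact_force': array([-0.29574924,  0.42377732, -0.12920662]), 'wrist_torque': array([-0.034808  , -0.05566133, -0.03523556]), 'grip_force': 0.0, 'opening': 0.08547435999361933}
```

View pics/top0.png

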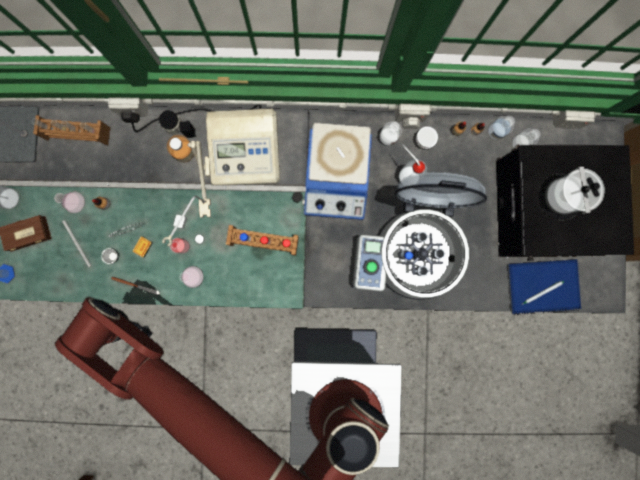

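View pics/side0.png

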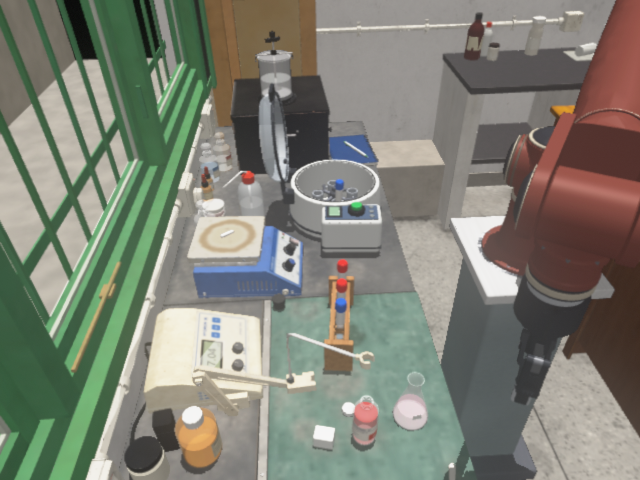

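Run:
```python
from h import *
for n in ['top','side']:
    d=load(n);hsv=cv2.cvtColor(d['frame'],cv2.COLOR_RGB2HSV);P=cloud(d)
    H,S,V=[hsv[...,i].astype(int) for i in range(3)]
    for c,m in dict(blue=(H>105)&(H<125)&(S>150)&(V>90),red=((H<6)|(H>174))&(S>170)&(V>110),green=(H>55)&(H<80)&(S>150)&(V>90)).items():
        k,l,s,ce=cv2.connectedComponentsWithStats(m.astype(np.uint8))
        for i in range(1,k):
            u,v=ce[i]
            if s[i,4]<12 or s[i,4]>900: continue
            if (n=='top' and not(225<u<440 and 225<v<285)) or (n=='side' and not(315<u<400 and 170<v<330)): continue
            q=P[l==i]
            print(n,c,(u,v),s[i].tolist(),'med',np.nanmedian(q,0).round(4),'max z',np.nanpercentile(q[:,2],95).round(3),'pl',plane(d,u,v,.138).round(4))
d=load('top');P=cloud(d)
# lid / drum rim: points z in .108-.118
w=P[(abs(P[...,2]-.114)<.006)];w=w[(w[:,0]>.2)&(w[:,0]<.7)&(w[:,1]<.05)&(w[:,1]>-.4)]
c=np.median(w,0)[:2]
from scipy.optimize import least_squares
f=least_squares(lambda p:np.hypot(w[:,0]-p[0],w[:,1]-p[1])-p[2],[c[0],c[1],.115],loss='soft_l1',f_scale=.005);print('rim',f.x,len(w))
for n,b in [('top',(340,170,150,130)),('side',(280,70,110,190))]:
    d=load(n);x,y,ww,hh=b;cv2.imwrite('pics/%s1.png'%n,cv2.resize(d['frame'][y:y+hh,x:x+ww,::-1],None,fx=4 if n=='top' else 3,fy=4 if n=='top' else 3,interpolation=cv2.INTER_CUBIC))
```

```text
top blue (np.float64(243.86111111111111), np.float64(236.61111111111111)) [241, 234, 7, 6, 36] med [0.5012 0.29   0.1398] max z 0.145 pl [0.5022 0.2905 0.138 ]
top blue (np.float64(408.51020408163265), np.float64(255.0)) [405, 252, 9, 7, 49] med [ 0.4638 -0.1506  0.1407] max z 0.145 pl [ 0.4638 -0.1523  0.138 ]
top red (np.float64(263.67391304347825), np.float64(239.95652173913044)) [260, 237, 8, 7, 46] med [0.4944 0.2366 0.1408] max z 0.146 pl [0.4945 0.2371 0.138 ]
top red (np.float64(285.61764705882354), np.float64(243.02941176470588)) [282, 240, 8, 7, 34] med [0.4875 0.1794 0.1393] max z 0.146 pl [0.4877 0.1781 0.138 ]
side blue (np.float64(339.0), np.float64(181.5)) [336, 180, 7, 4, 24] med [ 0.4668 -0.1488  0.141 ] max z 0.143 pl [ 0.4664 -0.1525  0.138 ]
side blue (np.float64(340.5), np.float64(302.0)) [336, 299, 10, 7, 54] med [0.5047 0.2957 0.1414] max z 0.143 pl [0.5043 0.2925 0.138 ]
side red (np.float64(342.1666666666667), np.float64(262.7142857142857)) [338, 260, 9, 6, 42] med [0.4904 0.1808 0.1414] max z 0.143 pl [0.4899 0.1768 0.138 ]
side red (np.float64(341.54716981132077), np.float64(282.2641509433962)) [337, 279, 10, 7, 53] med [0.4969 0.2405 0.141 ] max z 0.143 pl [0.497  0.2371 0.138 ]
side green (np.float64(356.0689655172414), np.float64(204.6551724137931)) [352, 203, 9, 4, 29] med [ 0.4329 -0.0495  0.131 ] max z 0.133 pl [ 0.435  -0.0396  0.138 ]
rim [ 0.47494834 -0.18753792  0.12209794] 2317
```

View pics/top1.png

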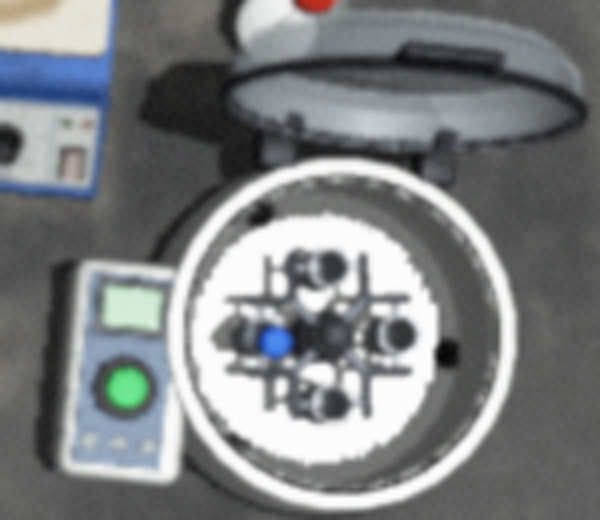

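Run:
```python
from h import *
d=load('top');P=cloud(d)
f=lambda x,y:(340+(x+.5)/4-.5,170+(y+.5)/4-.5)
for nm,x,y,h in [('rimL',170,334,.114),('rimR',515,334,.114),('rimT',342,158,.114),('rimB',342,510,.114),('hub',333,333,.096),('bR',393,335,.078),('bT',325,268,.078),('bB',325,402,.078),('start',127,386,.131),('podTL',85,262,.12),('podBL',65,472,.12),('hingeL',282,148,.114),('hingeR',437,165,.114)]:
    u,v=f(x,y);print(nm,plane(d,u,v,h).round(4),'depth',pt(d,u,v).round(4))
for v in range(248,258,1): print([int(1000*z) if z==z else -1 for z in P[v,398:446,2]])
# lid points
m=(P[...,2]>.15)&(P[...,0]>.5)&(P[...,0]<.75)&(P[...,1]<-.05)&(P[...,1]>-.35);print('lid',[np.nanpercentile(P[m],q,axis=0).round(3).tolist() for q in(1,50,99)])
```

```text
rimL [ 0.468  -0.0841  0.114 ] depth [ 0.4682 -0.0848  0.1083]
rimR [ 0.4737 -0.3216  0.114 ] depth [ 0.4738 -0.322   0.1125]
rimT [ 0.5916 -0.2003  0.114 ] depth [ 0.592  -0.2011  0.1102]
rimB [ 0.351 -0.204  0.114] depth [ 0.3506 -0.206   0.1038]
hub [ 0.4721 -0.1993  0.096 ] depth [ 0.4721 -0.1996  0.0948]
bR [ 0.4724 -0.2452  0.078 ] depth [ 0.4749 -0.2596  0.0136]
bT [ 0.5181 -0.1966  0.078 ] depth [ 0.5228 -0.2099  0.0085]
bB [ 0.4245 -0.198   0.078 ] depth [ 0.4251 -0.2124  0.0038]
start [ 0.4317 -0.0537  0.131 ] depth [ 0.4317 -0.0537  0.1307]
podTL [ 0.5152 -0.0246  0.12  ] depth [ 0.5166 -0.0264  0.0994]
podBL [ 0.3727 -0.0141  0.12  ] depth [ 0.3696 -0.0237 -0.0025]
hingeL [ 0.5973 -0.1588  0.114 ] depth [ 0.5971 -0.1585  0.1157]
hingeR [ 0.5886 -0.2662  0.114 ] depth [ 0.5885 -0.2661  0.1142]
[3, 5, 9, -3, 0, -4, 77, 81, 76, 6, 4, 8, 6, 5, -6, 1, 69, 67, 74, 74, 59, 58, 67, 75, 79, 75, 62, 64, 79, 64, 72, 3, 2, 4, 1, 4, -1, 0, 49, 72, 81, 75, 83, 72, 5, 1, 4, 1]
[1, 1, 19, 57, 78, 80, 75, 83, 69, 86, 82, 3, 3, 2, -2, 12, 31, 70, 70, 79, 63, 86, 84, 84, 87, 83, 81, 79, 67,
[... 1005 characters left out ...]
 12, 6, 13, 32, 48, 55, 81, 77, 1]
[45, 61, 78, 73, 84, 127, 131, 142, 140, 141, 140, 144, 139, 141, 17, 37, 53, 63, 64, 76, 81, 82, 81, 90, 91, 91, 98, 89, 79, 78, -1, 3, 16, 34, 41, 51, 72, 75, 11, 8, 11, 17, 34, 45, 63, 76, 78, 6]
[35, 55, 71, 74, 67, 97, 141, 138, 143, 141, 140, 138, 143, 137, 15, 33, 52, 61, 62, 62, 83, 84, 80, 91, 93, 91, 91, 84, 73, 59, -4, 6, 1, 29, 44, 57, 64, 80, 74, 3, 14, 32, 43, 55, 72, 72, 7, 1]
[21, 46, 54, 77, 78, 74, 132, 142, 139, 141, 142, 134, 143, 140, 8, 30, 42, 57, 67, 70, 66, 75, 79, 82, 84, 81, 82, 83, 75, 74, 3, 4, 7, 19, 32, 40, 51, 61, 79, 76, 77, 58, 65, 78, 79, 75, 5, 0]
lid [[0.596, -0.319, 0.151], [0.63, -0.206, 0.301], [0.716, -0.103, 0.372]]
```

View pics/side1.png

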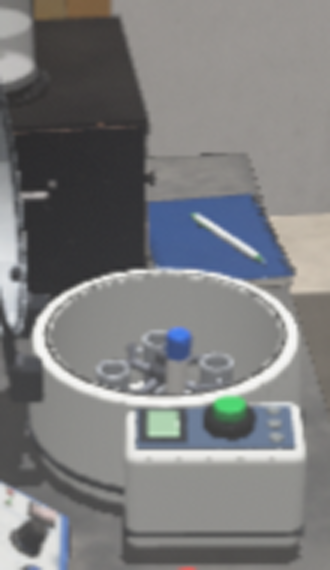

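>>> send_rows --rows '[[8.5,[0,0,0],10],[8.5,[0,0,0],10],[8.5,[0,0,0],10],[8.5,[0,0,0],10],[8.5,[0,0,0],10],[8.5,[0,0,0],10],[8.5,[0,0,0],10],[8.5,[0,0,0],0.3]]'

```text
t: 1.1
tool_pos: [0.2816, 0.5576, 0.2307]
tool_rot: [2.353, 2.081, -0.002]
contact_force: [-0.5, 0.4, 0.1]
opening: 0.0851
grip_force: 0.0
```

```bash
cat >> h.py <<'E'
from scipy.spatial.transform import Rotation as R
def to(x,y,z):
    o=ctrl.get_obs();M=R.from_rotvec(o['tool_rot']).as_matrix()
    print('pos',o['tool_pos'].round(4),'xaxis',M[:,0].round(3),'yaxis',M[:,1].round(3),'zaxis',M[:,2].round(4),'t',o['t'],'F',o['contact_force'].round(1),'open',round(o['opening'],4))
    print('shift cm',(100*M.T@(np.array([x,y,z])-o['tool_pos'])).round(2))
E
python3 -c "
from h import *
to(.5025,.2915,.22)
"
```

```text
pos [0.2816 0.5576 0.2307] xaxis [ 0.122  0.993 -0.001] yaxis [ 0.993 -0.122 -0.   ] zaxis [-6.e-04 -8.e-04 -1.e+00] t 1.1 F [-0.5  0.4  0.1] open 0.0851
shift cm [-23.72  25.17   1.08]
```

>>> send_rows --rows '[[8.5,[-3.4,3.6,0],0],[8.5,[-3.4,3.6,0],0],[8.5,[-3.4,3.6,0],0],[8.5,[-3.4,3.6,0],0],[8.5,[-3.4,3.6,0],0],[8.5,[-3.4,3.6,0],0],[8.5,[-3.3,3.57,0],0],[8.5,[0,0,0],0],[8.5,[0,0,0],0]]'

```text
t: 2.22
tool_pos: [0.5019, 0.2917, 0.231]
tool_rot: [-2.353, -2.081, 0.001]
contact_force: [0.4, -0.3, -0.0]
opening: 0.085
grip_force: 0.0
```

```bash
python3 -c "
from h import *
to(.5025,.2915,.22)
d=grab('wrist');cv2.imwrite('pics/w1.png',d['frame'][...,::-1]);print(d['cam_to_world'].round(3).tolist())
"
```

```text
pos [0.5019 0.2917 0.231 ] xaxis [0.122 0.992 0.   ] yaxis [ 0.992 -0.122 -0.001] zaxis [-8.e-04  2.e-04 -1.e+00] t 2.225 F [ 0.4 -0.3 -0. ] open 0.085
shift cm [-0.01  0.06  1.1 ]
[[0.992, -0.116, -0.039, 0.511], [-0.122, -0.943, -0.309, 0.371], [-0.001, 0.311, -0.95, 0.374], [0.0, 0.0, 0.0, 1.0]]
```

View pics/w1.png

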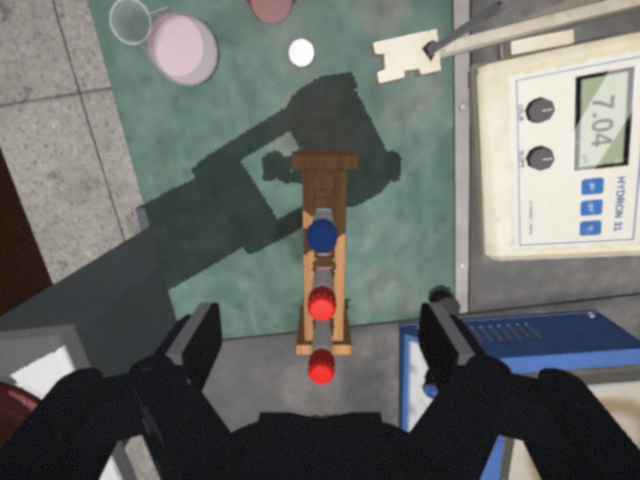

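```bash
python3 -c "
from h import *
d=load('wrist')
for u,v in [(322,232),(322,236),(322,240),(322,303),(321,370)]: print(plane(d,u,v,.142).round(4),pt(d,u,v).round(4))
P=cloud(d)[225:250,305:340].reshape(-1,3);P=P[(abs(P[:,2]-.142)<.004)];print(len(P),P.mean(0),P.min(0),P.max(0))
"
```

```text
[0.5034 0.2998 0.142 ] [0.5034 0.3001 0.1429]
[0.5031 0.2969 0.142 ] [0.503  0.2968 0.1417]
[0.5027 0.2939 0.142 ] [0.5027 0.294  0.1423]
[0.4967 0.2444 0.142 ] [0.4966 0.2437 0.1408]
[0.4886 0.1839 0.142 ] [0.4887 0.1846 0.1428]
610 [0.50262658 0.29550501 0.14128059] [0.49189932 0.28599583 0.1380348 ] [0.51286256 0.30432425 0.14380338]
```

>>> send_rows --rows '[[8.5,[0.24,0.08,2.3],0],[8.5,[0,0,2.5],0],[8.5,[0,0,2.5],0],[8.5,[0,0,2.5],0],[8.5,[0,0,2.5],0],[8.5,[0,0,0],0],[8.5,[0,0,0],0]]'

```text
t: 3.15
tool_pos: [0.5035, 0.2948, 0.1094]
tool_rot: [2.353, 2.081, 0.002]
contact_force: [-0.6, 0.2, -0.4]
opening: 0.0851
grip_force: 0.0
```

>>> send_rows --newtons 30 --rows '[[1.5,[0,0,0],0],[1.5,[0,0,0],0],[1.5,[0,0,0],0],[1.5,[0,0,0],0],[1.5,[0,0,0],0],[1.5,[0,0,0],0],[1.5,[0,0,0],0],[1.5,[0,0,0],0]]'

```text
t: 4.15
tool_pos: [0.5037, 0.2938, 0.1086]
tool_rot: [2.354, 2.079, 0.001]
contact_force: [1.9, 0.2, 0.5]
opening: 0.0202
grip_force: 29.4
```

>>> send_rows --rows '[[1.5,[0,0,-1],0],[1.5,[0,0,-2],0],[1.5,[0,0,-3],0],[1.5,[0,0,-3.5],0],[1.5,[0,0,-3.5],0],[1.5,[0,0,-3.5],0],[1.5,[0,0,0],0],[1.5,[0,0,0],0]]'

```text
t: 5.15
tool_pos: [0.5027, 0.2938, 0.2732]
tool_rot: [-2.354, -2.079, 0.001]
contact_force: [-0.8, 0.7, -0.5]
opening: 0.0204
grip_force: 29.3
```

```bash
python3 -c "
from h import *
to(.479,-.250,.273)
d=grab('side');cv2.imwrite('pics/s2.png',cv2.resize(d['frame'][150:420,240:480,::-1],None,fx=2.2,fy=2.2))
"
```

```text
pos [0.5027 0.2938 0.2732] xaxis [ 0.123  0.992 -0.   ] yaxis [ 0.992 -0.123 -0.001] zaxis [-0.0012  0.     -1.    ] t 5.15 F [-0.8  0.7 -0.5] open 0.0204
shift cm [-5.426e+01  4.360e+00  2.000e-02]
```

View pics/s2.png

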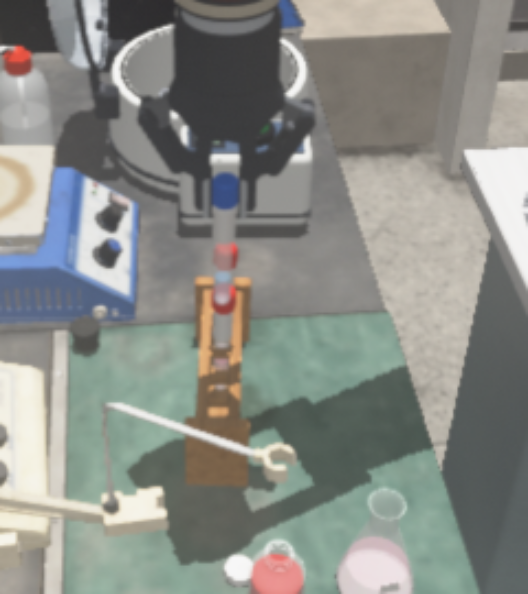

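>>> send_rows --rows '[[1.5,[-3,0,0],0],[1.5,[-5,0,0],0],[1.5,[-5.5,0,0],0],[1.5,[-5.5,-0.2,0],0],[1.5,[-5.5,-0.3,0],0],[1.5,[-5.5,-0.3,0],0],[1.5,[-5.5,-0.2,0],0],[1.5,[-5,0,0],0],[1.5,[-2.3,0,0],0],[1.5,[0,0,0],0]]'

```text
t: 6.45
tool_pos: [0.4395, -0.1305, 0.2715]
tool_rot: [-2.355, -2.074, 0.002]
contact_force: [0.6, 0.5, 0.2]
opening: 0.0203
grip_force: 29.4
```

```bash
python3 -c "
from h import *
to(.479,-.250,.273)
d=grab('wrist');cv2.imwrite('pics/w2.png',d['frame'][...,::-1])
"
```

```text
pos [ 0.4395 -0.1305  0.2715] xaxis [0.127 0.992 0.001] yaxis [ 0.992 -0.127 -0.003] zaxis [-0.0032  0.0018 -1.    ] t 6.45 F [0.6 0.5 0.2] open 0.0203
shift cm [-11.36   5.43  -0.18]
```

View pics/w2.png

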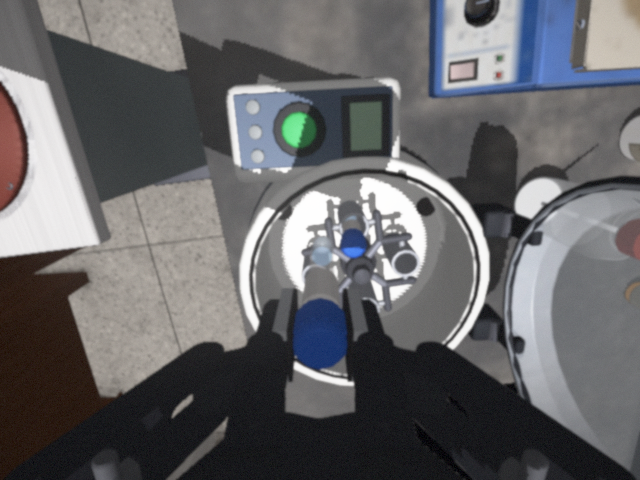

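```bash
python3 -c "
from h import *
from scipy.optimize import least_squares
d=load('wrist');P=cloud(d)
for nm,u,v,h in [('hub',360,268,.096),('bX',403,261,.078),('tube',353,241,.142),('btn',298,130,.131)]: print(nm,plane(d,u,v,h).round(4),pt(d,u,v).round(4))
Q=P[...,:].reshape(-1,3);c=np.array([.4715,-.201])
r=np.hypot(Q[:,0]-c[0],Q[:,1]-c[1])
w=Q[(abs(Q[:,2]-.114)<.006)&(r>.095)&(r<.135)&~((Q[:,1]>-.1)&(Q[:,0]<.52))]
a=np.arctan2(w[:,1]-c[1],w[:,0]-c[0]);b=np.digitize(a,np.linspace(-3.15,3.15,60));
# inner edge per angle bin
rr=np.hypot(w[:,0]-c[0],w[:,1]-c[1]);E=[];O=[]
for k in set(b):
    s=b==k
    if s.sum()>15:
        i=np.argsort(rr[s]);E.append(w[s][i[len(i)//20]]);O.append(w[s].mean(0))
for S in(np.array(E),np.array(O)):
    f=least_squares(lambda p:np.hypot(S[:,0]-p[0],S[:,1]-p[1])-p[2],[*c,.11],loss='soft_l1',f_scale=.002);print(len(S),f.x.round(4))
t=Q[(abs(Q[:,2]-.141)<.004)&(np.hypot(Q[:,0]-.465,Q[:,1]+.151)<.018)];print('tube',len(t),t.mean(0),t.min(0),t.max(0))
hb=Q[(abs(Q[:,2]-.096)<.003)&(r<.015)];print('hub',len(hb),hb.mean(0))
# held cap top
V,U=np.mgrid[0:480,0:640];hsv=cv2.cvtColor(d['frame'],cv2.COLOR_RGB2HSV)
m=(hsv[...,0]>105)&(hsv[...,0]<125)&(hsv[...,1]>130)&(P[...,2]>.29);C=P[m];z=np.percentile(C[:,2],95);T=C[C[:,2]>z-.004];print('held',len(T),z,T.mean(0),T.min(0),T.max(0))
# tip
g=P[240:300,295:345].reshape(-1,3);g=g[(g[:,2]>.15)&(g[:,2]<.26)];
for z in np.arange(.15,.27,.02):
    s=g[abs(g[:,2]-z)<.01];
    if len(s):print(round(z,2),len(s),s.mean(0).round(4),s[:,0].min().round(3),s[:,0].max().round(3))
"
```

```text
hub [ 0.4705 -0.1906  0.096 ] [ 0.4708 -0.1923  0.0922]
bX [ 0.5171 -0.1963  0.078 ] [ 0.5236 -0.2101  0.046 ]
tube [ 0.4639 -0.1456  0.142 ] [ 0.4639 -0.1459  0.1411]
btn [ 0.4307 -0.0526  0.131 ] [ 0.4307 -0.0526  0.1308]
40 [ 0.471  -0.2009  0.105 ]
40 [ 0.4714 -0.2006  0.1119]
tube 478 [ 0.46339505 -0.14980585  0.14096642] [ 0.45326736 -0.16177382  0.13709711] [ 0.47470887 -0.13948272  0.14351181]
hub 211 [ 0.47105988 -0.20027612  0.09477573]
held 2027 0.305319677599455 [ 0.43858813 -0.12841911  0.30483795] [ 0.37620457 -0.1439144   0.30134425] [ 0.50412136 -0.10991497  0.36534672]
0.19 123 [ 0.4402 -0.1267  0.1933] 0.432 0.447
0.21 243 [ 0.44   -0.126   0.2104] 0.432 0.447
0.23 312 [ 0.4398 -0.1256  0.2304] 0.432 0.447
0.25 393 [ 0.4398 -0.1241  0.252 ] 0.43 0.448
```

>>> send_rows --rows '[[1.5,[-2,1,0],0],[1.5,[-4,1.9,0],0],[1.5,[-3.5,1.5,0],0],[1.5,[-1.8,0.9,0],0],[1.5,[0,0,0],0],[1.5,[0,0,2],0],[1.5,[0,0,3],0],[1.5,[0,0,2.5],0],[1.5,[0,0,0],0],[1.5,[0,0,0],0]]'

```text
t: 7.75
tool_pos: [0.4793, -0.2478, 0.1988]
tool_rot: [2.353, 2.08, 0.0]
contact_force: [0.0, 0.5, 1.2]
opening: 0.0202
grip_force: 29.4
```

```bash
python3 -c "
from h import *
to(.478,-.249,.19)
d=grab('side');grab('wrist');cv2.imwrite('pics/s3.png',cv2.resize(d['frame'][120:250,270:400,::-1],None,fx=4.5,fy=4.5,interpolation=cv2.INTER_CUBIC))
"
```

```text
pos [ 0.4793 -0.2478  0.1988] xaxis [ 0.123  0.992 -0.   ] yaxis [ 0.992 -0.123  0.001] zaxis [ 6.e-04 -4.e-04 -1.e+00] t 7.75 F [0.  0.5 1.2] open 0.0202
shift cm [-0.13 -0.12  0.88]
```

View pics/s3.png

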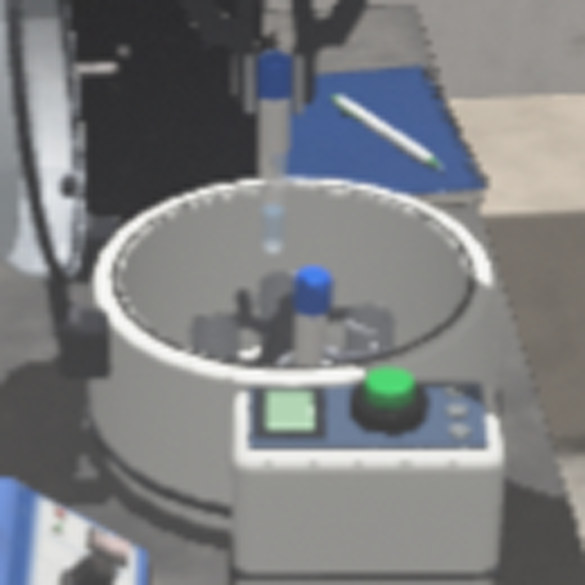

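```bash
python3 -c "
from h import *
d=load('side');f=lambda x,y:(270+(x+.5)/4.5-.5,120+(y+.5)/4.5-.5)
for n,x,y,h in [('tip',272,247,.101),('capc',275,60,.230),('bucket',279,284,.078),('tube',313,277,.140),('bL',213,325,.078),('bR',366,318,.078)]: print(n,plane(d,*f(x,y),h).round(4))
P=cloud(d);s=P[(abs(P[...,2]-.078)<.006)];s=s[np.hypot(s[:,0]-.478,s[:,1]+.248)<.022];print(len(s),s.min(0),s.max(0))
"
```

```text
tip [ 0.4819 -0.2553  0.101 ]
capc [ 0.4804 -0.2472  0.23  ]
bucket [ 0.4781 -0.2488  0.078 ]
tube [ 0.4661 -0.1508  0.14  ]
bL [ 0.5223 -0.2037  0.078 ]
bR [ 0.4279 -0.2037  0.078 ]
30 [ 0.46718075 -0.26646307  0.07210184] [ 0.48870602 -0.23435613  0.08062605]
```

```bash
python3 -c "
from h import *
d=load('top');V,U=np.mgrid[0:480,0:640].astype(float)
sl=np.s_[225:285,390:455]
a,b=ray(d,U[sl],V[sl]);T=d['cam_to_world'];r=np.stack([a,b,1+0*a],-1)@T[:3,:3].T;W=T[:3,3]+r*((.078-T[2,3])/r[...,2])[...,None]
z=cloud(d)[sl][...,2]
rim=(abs(z-.078)<.008);
for ph in np.radians(np.arange(-20,21,2)):
    best=max((sum(np.exp(-((np.hypot(W[...,0]-cx-.048*np.cos(ph+k*np.pi/2),W[...,1]-cy-.048*np.sin(ph+k*np.pi/2))-R0)/.0015)**2)[rim].sum() for k in (0,2,3)),cx,cy,R0) for cx in np.arange(.465,.478,.001) for cy in np.arange(-.206,-.194,.001) for R0 in(.0125,.0135,.0145))
    print(round(np.degrees(ph)),np.round(best,4))
for k in range(4): print(k)
for row in z[15:42,10:60]: print(''.join('#' if abs(q-.078)<.008 else ('.' if q<.03 else ('o' if q<.07 else '+')) for q in row))
"
```

```text
-20 [ 2.54737e+01  4.77000e-01 -1.95000e-01  1.45000e-02]
-18 [ 2.4562e+01  4.7200e-01 -1.9900e-01  1.2500e-02]
-16 [ 2.69924e+01  4.72000e-01 -1.99000e-01  1.35000e-02]
-14 [ 2.90748e+01  4.71000e-01 -1.99000e-01  1.45000e-02]
-12 [ 2.79172e+01  4.70000e-01 -1.97000e-01  1.45000e-02]
-10 [ 2.79113e+01  4.69000e-01 -1.96000e-01  1.45000e-02]
-8 [ 3.14237e+01  4.73000e-01 -1.95000e-01  1.45000e-02]
-6 [ 4.01907e+01  4.72000e-01 -1.95000e-01  1.45000e-02]
-4 [ 4.28314e+01  4.73000e-01 -2.05000e-01  1.45000e-02]
-2 [ 4.80544e+01  4.73000e-01 -2.03000e-01  1.45000e-02]
0 [ 6.87684e+01  4.73000e-01 -2.01000e-01  1.45000e-02]
2 [ 7.9525e+01  4.7200e-01 -2.0100e-01  1.3500e-02]
4 [ 6.97555e+01  4.71000e-01 -2.01000e-01  1.35000e-02]
6 [ 4.93014e+01  4.71000e-01 -2.02000e-01  1.35000e-02]
8 [ 4.0741e+01  4.7200e-01 -2.0500e-01  1.3500e-02]
10 [ 3.7954e+01  4.7200e-01 -1.9500e-01  1.4500e-02]
12 [ 3.39842e+01  4.72000e-01 -1.95000e-01  1.45000e-02]
14 [ 2.87791e+01  4.65000e-01 -2.01000e-01  1.45000e-02]
16 [ 2.79694e+01  4.65000e-01 -2.02000e-01  1.45000e-02]
18 [ 2.6251e+01  4.7500e-01 -1.9
[... 758 characters left out ...]
oooo#+#+++++++#o..ooo##.....ooo#.....
#o#+++++++++.ooo+####++++++#...ooo##....ooo##.....
###+++++++++.oooo####+++++##...ooo##....ooo##.....
##o+++++++++.ooooo###++++##o....ooo##..ooo##......
o###++++++++.oooo#o#########....oooo###oo###......
oo###++++++...o###oo#####ooo#+....ooo#####....+...
.oooo#........o#o##oo##ooooo#o........##..........
....oo.......o###ooooooo...o#oo.......o#..........
..ooo#ooo#ooo#o##...........ooo#ooo#oo#o##o.......
.o##o#ooooo####o.............##o#o#ooooo###o.....+
.o###ooooo#oo##...............#o#ooo###o#oo.......
..o##oooooooooo...............o##.....+...........
............#oo.....o####.....o#o.................
............o#o..oo########...#o#.................
```

>>> send_rows --rows '[[1.5,[-0.15,-0.42,0],0],[1.5,[0,0,0],0],[1.5,[0,0,1],0],[1.5,[0,0,1],0],[1.5,[0,0,1],0],[1.5,[0,0,0],0],[1.5,[0,0,0],0]]'

```text
t: 8.72
tool_pos: [0.4749, -0.2494, 0.1683]
tool_rot: [-2.355, -2.08, 0.0]
contact_force: [-0.7, 1.0, -1.3]
opening: 0.0208
grip_force: 29.4
```

>>> send_rows --rows '[[1.5,[0,0,0.7],0],[1.5,[0,0,0.8],0],[1.5,[0,0,0],0],[1.5,[0,0,0],0]]'

```text
t: 9.22
tool_pos: [0.4748, -0.2493, 0.1533]
tool_rot: [2.355, 2.08, -0.0]
contact_force: [0.4, 0.3, -0.3]
opening: 0.0203
grip_force: 29.4
```

```bash
python3 -c "
from h import *
to(.475,-.249,.109)
d=grab('side');f=d['frame'][120:220,290:390,::-1]
cv2.imwrite('pics/s4.png',cv2.resize(f,None,fx=5.5,fy=5.5,interpolation=cv2.INTER_CUBIC))
"
```

```text
pos [ 0.4748 -0.2493  0.1533] xaxis [ 0.124  0.992 -0.   ] yaxis [ 0.992 -0.124  0.   ] zaxis [ 0. -0. -1.] t 9.225 F [ 0.4  0.3 -0.3] open 0.0203
shift cm [0.04 0.02 4.43]
```

View pics/s4.png

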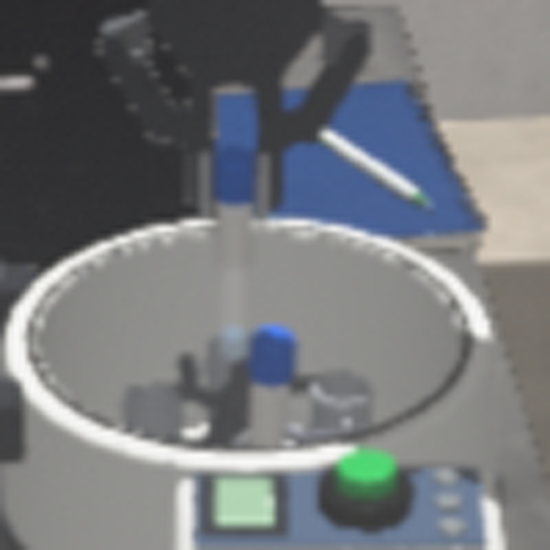

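>>> send_rows --rows '[[1.5,[0,0,1],0],[1.5,[0,0,1],0],[1.5,[0,0,1],0],[1.5,[0,0,0.8],0],[1.5,[0,0,0.3],0],[1.5,[0,0,0],0],[1.5,[0,0,0],0]]'

```text
t: 10.15
tool_pos: [0.4748, -0.2493, 0.1125]
tool_rot: [-2.355, -2.08, 0.0]
contact_force: [-0.4, -0.6, -0.9]
opening: 0.0204
grip_force: 29.3
```

>>> send_rows --rows '[[1.5,[0,0,0.2],0],[1.5,[0,0,0.15],0],[1.5,[0,0,0.1],0],[1.5,[0,0,0],0],[1.5,[0,0,0],0]]'

```text
t: 10.78
tool_pos: [0.4751, -0.2495, 0.1083]
tool_rot: [2.354, 2.079, 0.0]
contact_force: [-1.3, 1.2, 3.9]
opening: 0.0209
grip_force: 29.5
```

>>> send_rows --rows '[[3.5,[0,0,0],0],[5,[0,0,0],0],[5,[0,0,0],0],[5,[0,0,0],0],[5,[0,0,0],0]]'

```text
t: 11.4
tool_pos: [0.4748, -0.2493, 0.1078]
tool_rot: [-2.355, -2.08, 0.0]
contact_force: [-1.5, 0.3, 0.4]
opening: 0.0501
grip_force: 0.0
```

```bash
python3 -c "
from h import *
to(.475,-.249,.3)
d=grab('side');P=cloud(d);hsv=cv2.cvtColor(d['frame'],cv2.COLOR_RGB2HSV)
m=(hsv[...,0]>105)&(hsv[...,0]<125)&(hsv[...,1]>130)
q=P[m];
for c in [(.475,-.249),(.466,-.15)]:
  s=q[np.hypot(q[:,0]-c[0],q[:,1]-c[1])<.02];s=s[s[:,2]>.1];print(len(s),s.mean(0).round(4),s[:,2].min(),s[:,2].max())
d=grab('top');P=cloud(d);m=(P[...,2]>.15)&(P[...,0]>.55)&(P[...,0]<.75)&(P[...,1]<-.09)&(P[...,1]>-.33);q=P[m]
for h in np.arange(.16,.39,.02):
  s=q[abs(q[:,2]-h)<.01]
  if len(s):print(h.round(2),len(s),np.percentile(s,[5,50,95],axis=0)[:,:2].round(3).tolist())
"
```

```text
pos [ 0.4748 -0.2493  0.1078] xaxis [ 0.124  0.992 -0.   ] yaxis [ 0.992 -0.124 -0.   ] zaxis [-0. -0. -1.] t 11.4 F [-1.5  0.3  0.4] open 0.0501
shift cm [  0.03   0.02 -19.22]
34 [ 0.4695 -0.2386  0.1337] 0.12373915463429253 0.1425974480727421
41 [ 0.467  -0.1444  0.1341] 0.12170088011509195 0.1430639153358335
0.16 461 [[0.599, -0.292], [0.631, -0.181], [0.711, -0.136]]
0.18 239 [[0.599, -0.307], [0.63, -0.264], [0.71, -0.123]]
0.2 133 [[0.598, -0.315], [0.622, -0.304], [0.638, -0.112]]
0.22 40 [[0.597, -0.319], [0.609, -0.317], [0.618, -0.103]]
0.24 34 [[0.598, -0.322], [0.614, -0.317], [0.64, -0.098]]
0.26 42 [[0.6, -0.321], [0.629, -0.107], [0.651, -0.101]]
0.28 71 [[0.603, -0.316], [0.632, -0.115], [0.653, -0.106]]
0.3 158 [[0.607, -0.307], [0.633, -0.131], [0.653, -0.115]]
0.32 283 [[0.61, -0.293], [0.634, -0.161], [0.654, -0.133]]
0.34 524 [[0.614, -0.267], [0.634, -0.205], [0.65, -0.156]]
0.36 121 [[0.616, -0.239], [0.62, -0.211], [0.628, -0.186]]
0.38 53 [[0.618, -0.241], [0.622, -0.22], [0.627, -0.189]]
```

>>> send_rows --rows '[[5,[0,0,-1.5],0],[5,[0,0,-3],0],[5,[0,0,-4.5],0],[0,[0,0,-5],0],[0,[0,0,-5],0],[0,[0,0,-5],0],[0,[0,0,-5],0],[0,[0,0,-3.5],0],[0,[0,0,0],0],[0,[0,0,0],0]]'

```text
t: 12.75
tool_pos: [0.4746, -0.2491, 0.4323]
tool_rot: [-2.354, -2.079, 0.0]
contact_force: [-0.4, -0.2, -0.2]
opening: 0.0001
grip_force: 0.0
```

```bash
python3 -c "
from h import *
to(.716,-.221,.43)
d=grab('top');P=cloud(d);hsv=cv2.cvtColor(d['frame'],cv2.COLOR_RGB2HSV)
d=grab('wrist');P=cloud(d);hsv=cv2.cvtColor(d['frame'],cv2.COLOR_RGB2HSV);m=(hsv[...,0]>105)&(hsv[...,0]<125)&(hsv[...,1]>130)
q=P[m]
for c in [(.475,-.249),(.466,-.15)]:
  s=q[np.hypot(q[:,0]-c[0],q[:,1]-c[1])<.025];s=s[abs(s[:,2]-.141)<.006];print(len(s),s.mean(0).round(4))
m=(P[...,2]>.2)&(P[...,2]<.4)&(P[...,0]>.56)&(P[...,0]<.75);q=P[m]
for h in np.arange(.2,.39,.02):
  s=q[abs(q[:,2]-h)<.01]
  if len(s):print(h.round(2),len(s),np.percentile(s,[2,50,98],axis=0)[:,:2].round(3).tolist())
"
```

```text
pos [ 0.4746 -0.2491  0.4323] xaxis [0.124 0.992 0.   ] yaxis [ 0.992 -0.124 -0.001] zaxis [-5.e-04  4.e-04 -1.e+00] t 12.75 F [-0.4 -0.2 -0.2] open 0.0001
shift cm [ 5.77 23.61  0.22]
148 [ 0.4658 -0.245   0.1413]
238 [ 0.4641 -0.1515  0.1412]
0.2 2512 [[0.569, -0.434], [0.64, -0.311], [0.741, -0.111]]
0.22 10947 [[0.585, -0.56], [0.661, -0.455], [0.747, -0.108]]
0.24 3301 [[0.599, -0.492], [0.642, -0.206], [0.65, -0.104]]
0.26 3057 [[0.602, -0.318], [0.644, -0.214], [0.651, -0.104]]
0.28 2258 [[0.603, -0.314], [0.645, -0.213], [0.65, -0.107]]
0.3 738 [[0.604, -0.309], [0.622, -0.125], [0.644, -0.113]]
0.32 1874 [[0.607, -0.295], [0.628, -0.148], [0.653, -0.127]]
0.34 4000 [[0.611, -0.272], [0.622, -0.183], [0.646, -0.15]]
0.36 2884 [[0.616, -0.24], [0.62, -0.21], [0.628, -0.184]]
0.38 772 [[0.619, -0.239], [0.624, -0.21], [0.628, -0.186]]
```

>>> send_rows --rows '[[0,[1.2,4.7,0],0],[0,[1.2,4.7,0],0],[0,[1.2,4.7,0],0],[0,[1.2,4.7,0],0],[0,[1.2,4.8,0],0],[0,[0,0,0],0],[0,[0,0,3.5],0],[0,[0,0,4],0],[0,[0,0,3],0],[0,[0,0,0],0]]'

```text
t: 14.1
tool_pos: [0.7141, -0.2186, 0.3231]
tool_rot: [-2.35, -2.074, 0.006]
contact_force: [-0.5, -0.3, 0.2]
opening: 0.0003
grip_force: 0.0
```

```bash
python3 -c "
from h import *
to(.675,-.217,.325)
"
```

```text
pos [ 0.7141 -0.2186  0.3231] xaxis [0.124 0.992 0.002] yaxis [ 0.992 -0.124 -0.008] zaxis [-0.0076  0.003  -1.    ] t 14.1 F [-0.5 -0.3  0.2] open 0.0003
shift cm [-0.33 -3.9  -0.16]
```

>>> send_rows --rows '[[0,[-0.1,-2.7,0],0],[0,[-0.1,-2.8,0.3],0],[0,[-0.1,-2.1,0],0],[0,[-0.1,-2.0,-0.3],0],[0,[-0.1,-2.1,0],0],[0,[-0.1,-2.1,0.3],0]]'

```text
t: 14.85
tool_pos: [0.5798, -0.2083, 0.3324]
tool_rot: [2.347, 2.073, 0.009]
contact_force: [1.4, 1.8, 11.6]
opening: -0.0004
grip_force: 6.4
```

```bash
cat > lid.py <<'E'
from h import *
to(.536,-.205,.309)
d=grab('side');P=cloud(d)
q=P[(P[...,2]>.13)&(P[...,0]>.3)&(P[...,0]<.7)&(P[...,1]<-.08)&(P[...,1]>-.12)]
# lid edge near left side
for a in np.arange(.3,.7,.03):
  s=q[abs(q[:,0]-a)<.015]
  if len(s):print(a.round(2),len(s),np.percentile(s[:,2],[5,50,95]).round(3))
E
python3 lid.py
```

```text
pos [ 0.5798 -0.2083  0.3324] xaxis [ 0.123  0.992 -0.003] yaxis [ 0.992 -0.123  0.012] zaxis [ 0.0111 -0.0043 -0.9999] t 14.85 F [ 1.4  1.8 11.6] open -0.0004
shift cm [-0.21 -4.42  2.29]
0.36 7 [0.57  0.57  0.571]
0.39 52 [0.566 0.57  0.577]
0.42 80 [0.564 0.571 0.576]
0.45 66 [0.563 0.57  0.574]
0.48 54 [0.567 0.572 0.576]
0.51 80 [0.565 0.57  0.574]
0.54 24 [0.288 0.302 0.573]
0.57 352 [0.216 0.27  0.296]
0.6 358 [0.187 0.231 0.277]
```

>>> send_rows --rows '[[0,[0,0,-0.3],0],[0,[0,0,0],0]]'

```text
t: 15.15
tool_pos: [0.5787, -0.2083, 0.3319]
tool_rot: [2.352, 2.076, 0.002]
contact_force: [-3.1, 1.2, 8.3]
opening: -0.0
grip_force: 4.4
```

Run:
```python
from h import *
to(.536,-.205,.309)
d=grab('side');P=cloud(d)
cv2.imwrite('pics/s5.png',cv2.resize(d['frame'][20:240,220:420,::-1],None,fx=2.7,fy=2.7,interpolation=cv2.INTER_CUBIC))
```

```text
pos [ 0.5787 -0.2083  0.3319] xaxis [ 0.124  0.992 -0.002] yaxis [ 0.992 -0.124  0.004] zaxis [ 0.0035 -0.0024 -1.    ] t 15.15 F [-3.1  1.2  8.3] open -0.0
shift cm [-0.2  -4.29  2.28]
```

View pics/s5.png

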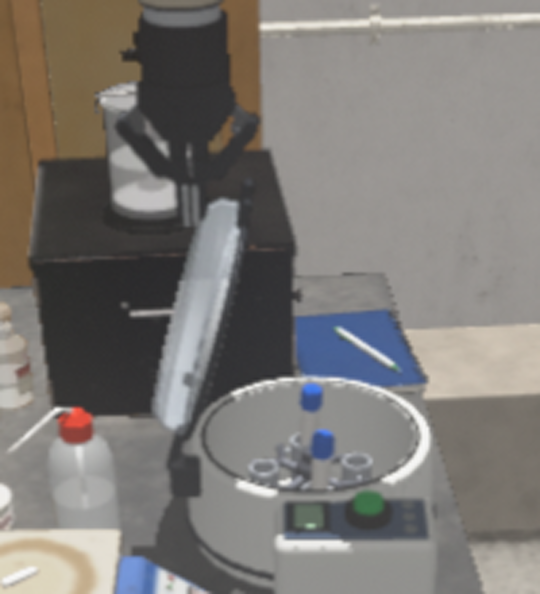

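>>> send_rows --rows '[[0,[-0.1,-2.0,0],0],[0,[-0.1,-2.0,0.8],0],[0,[-0.1,-1.9,1.0],0],[0,[-0.1,-1.8,1.0],0],[0,[0,0,0],0]]'

```text
t: 15.82
tool_pos: [0.5012, -0.2022, 0.2998]
tool_rot: [-2.355, -2.079, -0.0]
contact_force: [-0.1, -0.2, 0.1]
opening: -0.0
grip_force: 0.0
```

```bash
python3 lid.py
```

```text
pos [ 0.5012 -0.2022  0.2998] xaxis [0.124 0.992 0.   ] yaxis [ 0.992 -0.124 -0.   ] zaxis [-0.e+00  1.e-04 -1.e+00] t 15.825 F [-0.1 -0.2  0.1] open -0.0
shift cm [ 0.16  3.49 -0.92]
0.33 18 [0.54  0.542 0.545]
0.36 97 [0.539 0.547 0.56 ]
0.39 244 [0.538 0.558 0.575]
0.42 321 [0.541 0.559 0.575]
0.45 308 [0.539 0.556 0.572]
0.48 123 [0.257 0.272 0.568]
0.51 279 [0.228 0.254 0.274]
0.54 328 [0.194 0.229 0.258]
0.57 202 [0.17  0.198 0.227]
```

>>> send_rows --rows '[[0,[-0.1,-1.8,1.6],0],[0,[-0.1,-1.7,2.0],0],[0,[-0.1,-1.4,1.7],0],[0,[0,-1.3,1.7],0],[0,[0,0,0],0]]'

```text
t: 16.5
tool_pos: [0.4395, -0.1973, 0.2286]
tool_rot: [-2.353, -2.078, 0.001]
contact_force: [0.2, 0.5, 1.0]
opening: -0.0003
grip_force: 0.0
```

```bash
python3 lid.py
```

```text
pos [ 0.4395 -0.1973  0.2286] xaxis [0.124 0.992 0.001] yaxis [ 0.992 -0.124 -0.002] zaxis [-0.002   0.0016 -1.    ] t 16.5 F [0.2 0.5 1. ] open -0.0003
shift cm [ 0.44  9.65 -8.07]
0.3 67 [0.483 0.567 0.572]
0.33 334 [0.481 0.551 0.565]
0.36 409 [0.484 0.529 0.555]
0.39 708 [0.479 0.518 0.553]
0.42 477 [0.193 0.508 0.55 ]
0.45 218 [0.178 0.198 0.215]
0.48 249 [0.168 0.191 0.208]
0.51 237 [0.156 0.18  0.198]
0.54 183 [0.145 0.165 0.185]
0.57 1 [0.161 0.161 0.161]
```

>>> send_rows --rows '[[0,[0,-1.0,1.8],0],[0,[0,-0.9,1.8],0],[0,[0,-0.6,1.6],0],[0,[0,-0.4,1.4],0],[0,[0,0,0.6],0],[0,[0,0,0],0]]'

```text
t: 17.3
tool_pos: [0.4112, -0.194, 0.1575]
tool_rot: [-2.354, -2.079, 0.0]
contact_force: [0.0, -0.8, 0.1]
opening: 0.0002
grip_force: 0.0
```

```bash
python3 lid.py
```

```text
pos [ 0.4112 -0.194   0.1575] xaxis [0.124 0.992 0.   ] yaxis [ 0.992 -0.124 -0.   ] zaxis [-4.e-04  4.e-04 -1.e+00] t 17.3 F [ 0.  -0.8  0.1] open 0.0002
shift cm [  0.45  12.51 -15.15]
0.3 136 [0.427 0.503 0.512]
0.33 189 [0.44  0.494 0.501]
0.36 629 [0.421 0.459 0.494]
0.39 561 [0.411 0.452 0.488]
0.42 120 [0.131 0.144 0.156]
0.45 158 [0.133 0.146 0.156]
0.48 168 [0.132 0.147 0.156]
0.51 156 [0.131 0.145 0.156]
0.54 64 [0.132 0.142 0.154]
```

Nearly shut (flat); press lightly to make sure.

>>> send_rows --rows '[[0,[0,0,0.2],0],[0,[0,0,0.2],0],[0,[0,0,0.2],0],[0,[0,0,0],0],[0,[0,0,0],0]]'

```text
t: 17.98
tool_pos: [0.4117, -0.1943, 0.1549]
tool_rot: [2.354, 2.079, 0.0]
contact_force: [-5.6, 4.5, 13.7]
opening: 0.0001
grip_force: 6.5
```

>>> send_rows --rows '[[0,[0,0,-2],0],[0,[0,0,-3],0],[0,[3,0,-1],0],[0,[5,0,0],0],[0,[5,0,0],0],[0,[1,0,0],0],[0,[0,0,0],0],[0,[0,0,0],0]]'

```text
t: 18.98
tool_pos: [0.4285, -0.0561, 0.2118]
tool_rot: [2.356, 2.078, -0.001]
contact_force: [-0.5, -0.1, -0.4]
opening: -0.0002
grip_force: 0.0
```

```bash
python3 -c "
from h import *
to(.4312,-.053,.137)
d=grab('top');P=cloud(d);q=P[(np.hypot(P[...,0]-.472,P[...,1]+.2)<.095)&(P[...,2]>.13)&(P[...,2]<.18)]
A=np.c_[q[:,:2]-[.597,-.2],np.ones(len(q))];print(len(q),np.linalg.lstsq(A,q[:,2],rcond=None)[0])
"
```

```text
pos [ 0.4285 -0.0561  0.2118] xaxis [ 0.125  0.992 -0.   ] yaxis [ 0.992 -0.125 -0.   ] zaxis [-1.e-04 -5.e-04 -1.e+00] t 18.975 F [-0.5 -0.1 -0.4] open -0.0002
shift cm [0.34 0.23 7.48]
3103 [-0.00072138  0.00154287  0.15478882]
```

Lid is shut: flat, at 0.1548 m. Now the button.

>>> send_rows --rows '[[0,[0.34,0.23,2.5],0],[0,[0,0,2.5],0],[0,[0,0,2.0],0],[0,[0,0,0],0],[0,[0,0,0.4],0],[0,[0,0,0.4],0],[0,[0,0,0.4],0],[0,[0,0,0.2],0],[0,[0,0,0],0]]'

```text
t: 20.15
tool_pos: [0.4316, -0.0522, 0.1284]
tool_rot: [2.354, 2.079, 0.001]
contact_force: [-0.2, -0.7, 2.5]
opening: -0.0002
grip_force: 1.4
```

>>> send_rows --rows '[[0,[0,0,0.2],0],[0,[0,0,0.2],0],[0,[0,0,0.1],0],[0,[0,0,0],0],[0,[0,0,0],0]]'

```text
t: 20.78
tool_pos: [0.4317, -0.0522, 0.1249]
tool_rot: [2.354, 2.079, 0.0]
contact_force: [-3.5, 0.8, 12.7]
opening: -0.0
grip_force: 6.3
```

>>> send_rows --rows '[[0,[0,0,-1],0],[0,[0,0,-3],0],[0,[0,0,-4],0],[0,[0,0,-4],0],[0,[0,0,-2],0],[0,[0,0,0],0],[0,[0,0,0],0]]'

```text
t: 21.65
tool_pos: [0.4303, -0.0517, 0.2606]
tool_rot: [-2.352, -2.078, 0.003]
contact_force: [-0.3, 0.5, -0.5]
opening: 0.0003
grip_force: 0.0
```

```bash
python3 -c "
from h import *
to(.43,-.05,.26)
d=grab('top');P=cloud(d);q=P[(np.hypot(P[...,0]-.472,P[...,1]+.2)<.095)&(P[...,2]>.13)&(P[...,2]<.18)]
A=np.c_[q[:,:2]-[.597,-.2],np.ones(len(q))];print(len(q),np.linalg.lstsq(A,q[:,2],rcond=None)[0])
print(ctrl.finish_job())
"
```

```text
pos [ 0.4303 -0.0517  0.2606] xaxis [0.124 0.992 0.001] yaxis [ 0.992 -0.124 -0.003] zaxis [-0.0033  0.0011 -1.    ] t 21.65 F [-0.3  0.5 -0.5] open 0.0003
shift cm [ 0.17 -0.05  0.06]
2917 [-0.00218123  0.00017807  0.1547362 ]
the job is handed in; nothing more can be done
None
```

I handed the job in at about 22 s: the blue tube stands in the opposite bucket and was let go, the lid measured flat and shut, and the start button was pressed to the bottom and released; no verdict came back.

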